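# Close the bench caliper on a turned shaft

## Robot

A 6-joint arm with a two-finger parallel gripper is mounted at the origin on the work surface. World frame = base frame: x ahead of the robot, y to its left, z up, the work surface at z = 0. Lengths are in m, angles in rad, forces in N, time in s.
With the tool pointing down it reaches from about 0.3 to 0.875 m from the base axis. Payload 6.4 kg.
Tool frame: the origin (TCP) lies at the very end of the fingers, on their centre line; the grasp point (between the pads) lies 19 mm behind it; z points along the fingers, y is the line along which they close (so a half turn about z gives the same grasp; the last joint's range is limited). The gripper opens to 85 mm and grips with 20 to 120 N. Pads are 22 mm wide; open, the fingers measure 114 mm over their backs; the gripper's body (76 mm by 85 mm) begins 54 mm behind the grasp point. The pads swing forward as they close: fully open they stand 13 mm farther back than shut.
Start: joints at [-1.315, 0.181, 1.607, -0, 1.354, -0.206], TCP at [0.256, -0.515, 0.21] pointing down, gripper open.
Joint ranges: [-2.99, 2.99], [-0.89, 2.07], [0.3, 2.58], [-1.14, 4.28], [0, 2.63], [-3.12, 3.12]. Speed limits (rad/s): [2.57, 2.57, 3.01, 3.14, 3.14, 3.14].

## Interface

Orientations are given as a unit quaternion [w, x, y, z].
In Python, from bench import * gives the robot as it stands. The module is installed in compiled form; this text tells all that it offers.
- The arm moves only by the tool arm_command, never from a script. Its arguments are lists of equal length, an entry for each row: "dp": the shift along the tool's x, y, z in units of 0.25 m (1.0 is 0.25 m), a list of three; "turn": the turn, a rotation vector about the tool's x, y, z in units of 30 degrees (1.0 is 30 degrees), a list of three; "jaw": the opening, from 0 (shut) to 1 (fully open). A call has 1 to 5 rows; each row is the pose to reach, as a shift and turn from the pose commanded when the call began, along the tool's axes at that moment; what a row does not reach only later rows make up. A row lasts 1/8 s, in which the tool goes at most 62.5 mm and 10.7 degrees, less where a joint would pass 70% of its speed; a pose out of reach is approached as far as the arm can. A call with a number of a shift or a turn outside -1 to 1 is refused whole. A call with a gripper value outside its range is refused whole. The fingers move at their own pace and stop on an object; the grip force is fixed at half the most. Time passes only in rows, so rows that repeat a pose let the fingers close. It gives the time, the measured TCP pose, the force, the opening and the grip force at its end, in the units of the state.
- get_obs(): the state, without advancing time (a new reading comes with each control period).
- camera(name): name is "scene" or "top" or "wrist"; returns the picture (480x640x3 uint8, blue, green, red); there is no depth.
- get_calibration(name): a dict with "camera_matrix" (3x3 intrinsics, pixels), "R" (3x3) and "t" (3): a world point X has camera coordinates R X + t; the wrist camera has in their place "mount" (4x4, takes a point from camera to tool coordinates, whose origin is the TCP and whose axes are the flange's). Camera axes: x right, y down, z forward; pixel columns grow to the right and rows downward; lengths in m; the calibration is good to about 2 mm. A picture is of the moment at which its call begins: read the wrist's pose just before it. get_calibration takes no time and is no camera call.
- hand_in(): hands the job in; it is judged then, once.
The state is a dict: "time_s": time; "q": joint angles; "dq": joint speeds; "joint_efforts": joint torques, N m; "eef_pos": TCP position; "eef_rot": TCP orientation; "wrist_force": force on the tool from outside, world axes, zero at the start; "torque": the same for the moment, N m; "opening": opening from 0.0 (shut) to 1.0 (fully open); "grasp_force": force on a finger pad.
Only numpy, scipy, OpenCV 4.12 (cv2) and the standard library are available. Lean on these libraries where they do the work, as an engineer would, in place of code of your own. Each camera call takes 0.05 s, during which the arm holds its last target. There are 200 camera calls.

## Task

Take the stepped turned shaft (thick foot, thinner neck) and stand it on its thick foot on the bed of the bench caliper, between the two jaws, and let go of it. Then gently slide the caliper's moving jaw shut until the shaft presses the sprung anvil back a few millimetres, and leave it clamped there.

Things in the scene. Friction and masses are not known exactly. Their poses are not given: they have to be found in the camera images.
- shaft: Stepped turned shaft, bare aluminium, 100 g, upright and loose on the bench mat: round foot 36 mm diameter, 26 mm high; above it a coaxial neck 18 mm diameter up to 58 mm total height. Grip either. Origin: centre of its underside, z up. Look-alikes nearby: a plain slug (36 mm diameter, 30 high, no neck) and a plain pin (18 mm diameter, 58 high, no foot).
- anvil: Sprung anvil of the bench caliper: steel plate 44 mm wide (x), 10 thick, 28 high, before a grey housing. Origin: foot of its face, mid-width, level with the flat bed's top (14 mm above bench). y points along the bed to the moving jaw, z up. Pushed to -y it yields up to 12 mm at 0.6 N per mm. The fixed bed is 70 mm wide, reaches 170 mm ahead of the face; its sides are open.
- jaw: Moving jaw facing the anvil, same axes, slides along y only (-y closes), stays where left (6 N friction). Starts with 85 to 105 mm between the faces. Origin: foot of its face, mid-width, level with the bed's top. Steel plate 44 mm wide (x), 12 thick, 28 high; behind it a grey carriage 56 wide, from y = 12 to 62 mm, 22 high, carrying the post.
- post (a point): Grip for sliding the moving jaw: upright round steel post, 16 mm diameter, on the carriage, its axis 37 mm behind the jaw's face, standing from 22 to 82 mm above the bed. This point lies on its axis, 62 mm above the bed, with the jaw's axes.
Things that resemble listed ones, but are neither listed nor needed, are in the scene too. Leave any black or turquoise look-alike of the shaft alone.

How it is judged:
On the way, in this order (a step that is already met when the one before it is completed fails the run):
1. the shaft stands on its foot on the bed between the jaws, let go (z of shaft in the frame of anvil between -0.004 and 0.006 m and angle between shaft's own z axis and vertical below 0.17 rad and x of shaft in the frame of anvil between -0.018 and 0.018 m and y of shaft in the frame of anvil above 0.01 m and contact force between the fingers and shaft below 0.1 N and linear speed of shaft below 0.02 m/s and y of shaft in the frame of jaw below -0.01 m), for 0.2 s.
2. the jaw presses the shaft against the anvil with more than 1 N (contact force between shaft and jaw above 1 N and contact force between shaft and anvil above 1 N), for 0.2 s.
At the end, for the whole second after the job is handed in: The shaft stands upright (within 10 degrees) on its foot on the caliper's bed, its axis within 18 mm of the middle of the jaws across the bed, at rest, clamped with more than 1 N between moving jaw and anvil (the anvil is pushed back by about 2 mm or more) (all of step 2 and z of shaft in the frame of anvil between -0.004 and 0.006 m and angle between shaft's own z axis and vertical below 0.17 rad and x of shaft in the frame of anvil between -0.018 and 0.018 m and y of shaft in the frame of anvil above 0.01 m and y of shaft in the frame of jaw below -0.01 m and linear speed of shaft below 0.01 m/s); the robot touches nothing.
It fails at once if the shaft is pressed with more than 40 N against jaw or anvil (contact force between shaft and jaw above 40 N or contact force between shaft and anvil above 40 N).
It also fails if it takes over 48 s, if anything falls off the work surface, if the arm or the gripper's body presses on something with over 40 N, if the wrist force passes 120 N, or if a joint passes its speed limit or range.

## Working session

There is one attempt and no reset: what is moved stays moved. The work goes in short steps, Python scripts to look and compute and a tool call to move; the robot and the scene stay as the last step left them, time stands still between calls to the robot, and variables do not carry over. Pictures are saved under pics/ and viewed, at most 10 in all, crops included, and the job is handed in when it is done.

Besides the shell and the picture viewer there is one more tool, called in YAML: its name, and indented under it one key for each argument. arm_command: Moves the arm, as the interface text tells. Its arguments: {"type":"object","properties":{"dp":{"type":"array"},"turn":{"type":"array"},"jaw":{"type":"array"}},"required":["dp","turn","jaw"]}

```bash
mkdir -p pics; python3 - <<'E'
from bench import *
import cv2,json,numpy as np
o=get_obs();print(o['eef_pos'],o['eef_rot'],o['time_s'],o['opening'])
for n in("scene","top"):
    cv2.imwrite(f"pics/{n}0.png",camera(n));c=get_calibration(n);print(n,{k:np.round(v,4).tolist() for k,v in c.items()})
print(get_calibration("wrist"))
E
```

```text
[ 0.25605689 -0.51415766  0.20886555] [-9.12540569e-04  9.73463139e-01  2.28842050e-01 -1.89368185e-05] 0.0 0.9979652822042632
scene {'camera_matrix': [[495.5438, 0.0, 318.3185], [0.0, 495.5438, 240.6925], [0.0, 0.0, 1.0]], 'R': [[-0.6339, 0.7733, -0.0093], [0.5033, 0.4035, -0.7641], [-0.5872, -0.4891, -0.645]], 't': [0.3996, -0.1772, 0.9939]}
top {'camera_matrix': [[570.5984, 0.0, 323.6118], [0.0, 570.5984, 242.4434], [0.0, 0.0, 1.0]], 'R': [[-0.0164, -0.9999, -0.0052], [-0.9711, 0.0172, -0.2379], [0.2379, 0.0011, -0.9713]], 't': [-0.0604, 0.5211, 0.7645]}
{'camera_matrix': array([[407.54138254,   0.        , 327.80450699],
       [  0.        , 407.54138254, 239.28809561],
       [  0.        ,   0.        ,   1.        ]]), 'mount': array([[-8.42716858e-04, -9.46074038e-01, -3.23949385e-01,
         8.26691999e-02],
       [ 9.99999645e-01, -8.05847654e-04, -2.47955446e-04,
        -1.45036388e-05],
       [-2.64696418e-05, -3.23949479e-01,  9.46074381e-01,
        -1.64385980e-01],
       [ 0.00000000e+00,  0.00000000e+00,  0.00000000e+00,
         1.00000000e+00]])}
```

View pics/top0.png

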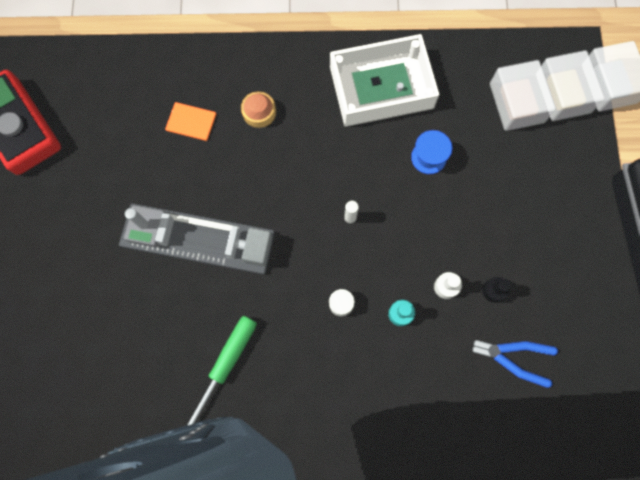

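View pics/scene0.png

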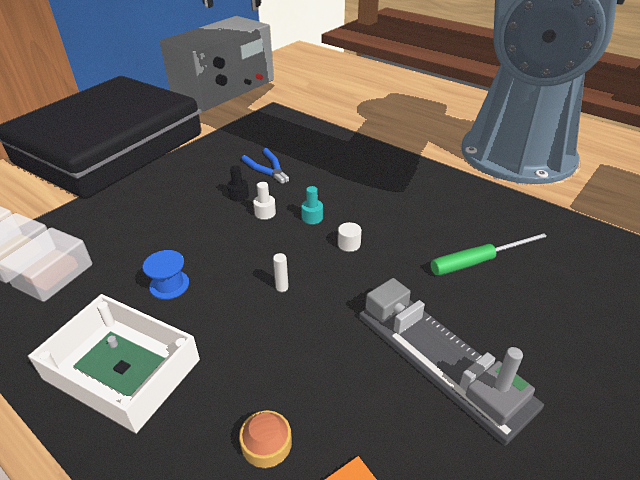

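Top-view candidates are the white stepped shaft (447,285), plain slug (341,302), plain pin (351,212), turquoise copy (402,313), black copy (500,290), blue spool (432,150) and orange knob (258,108). I choose the white stepped one at (447,285), which is (264,200) in the scene view. The caliper has its anvil housing at (257,245) and its post at (130,213) in the top view. I'll check these in one close crop.

```bash
python3 - <<'E'
import cv2,numpy as np
t=cv2.imread('pics/top0.png');s=cv2.imread('pics/scene0.png')
r=lambda im,x,y,w,h,k:cv2.resize(im[y:y+h,x:x+w],None,fx=k,fy=k,interpolation=cv2.INTER_CUBIC)
a=np.zeros((600,800,3),np.uint8)
a[:300,:800]=r(t,115,195,160,60,5)[:300]   # x=115+px/5,y=195+py/5
a[300:600,:300]=r(t,425,262,50,50,6)
a[300:600,300:600]=r(s,240,172,50,50,6)
a[300:600,600:800]=r(t,240,225,40,60,5)
cv2.imwrite('pics/crop1.png',a)
E
```

```text
(no output)
```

View pics/crop1.png

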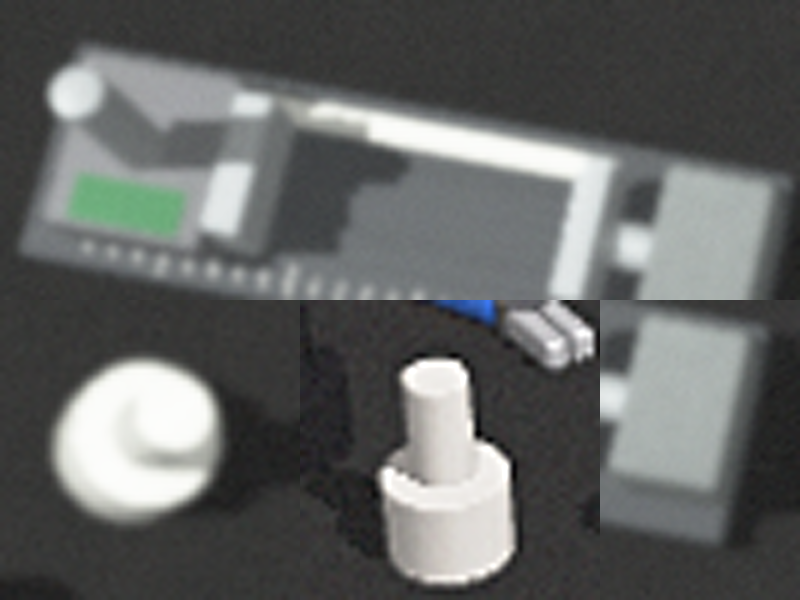

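The white part is the stepped shaft, with its neck top at (454.3,281.5) in the top view and (262.8,185) in the scene view. The caliper post top is at (130,213.4), and the bed corners are at (131,204), (273,231), (119,246) and (265,271).

```bash
cat > h.py <<'E'
import numpy as np,cv2
from bench import *
from scipy.spatial.transform import Rotation as Ro
def rot(o): w,x,y,z=o['eef_rot'];return Ro.from_quat([x,y,z,w]).as_matrix()
def ray(n,u,v,o=None):
    c=get_calibration(n);d=np.linalg.inv(c['camera_matrix'])@[u,v,1.]
    if n=='wrist':
        M=c['mount'];R=rot(o);return R@M[:3,3]+o['eef_pos'],R@M[:3,:3]@d
    return -c['R'].T@c['t'],c['R'].T@d
def onz(n,u,v,z,o=None):
    p,d=ray(n,u,v,o);return p+d*(z-p[2])/d[2]
def local(p,o): return rot(o).T@(np.array(p)-o['eef_pos'])
E
python3 - <<'E'
from h import *
np.set_printoptions(precision=4,suppress=True)
print('shaft',onz('top',454.3,281.5,.058),onz('scene',262.8,185,.058))
print('foot blob low',onz('top',446,287,.013))
print('post',onz('top',130,213.4,.096),onz('scene',514,351,.096))
for u,v in[(131,203.6),(273,230.6),(119,246),(265,271)]:print('bed',onz('top',u,v,.014))
t=cv2.imread('pics/top0.png')
a=cv2.resize(t[195:285,195:285],None,fx=6,fy=6,interpolation=cv2.INTER_CUBIC)
cv2.imwrite('pics/crop2.png',a)
o=get_obs();print(rot(o))
E
```

```text
shaft [ 0.4602 -0.2555  0.058 ] [ 0.4628 -0.2538  0.058 ]
foot blob low [ 0.4597 -0.2527  0.013 ]
post [0.5588 0.203  0.096 ] [0.5598 0.2012 0.096 ]
bed [0.5999 0.2315 0.014 ]
bed [0.5522 0.0088 0.014 ]
bed [0.5319 0.2456 0.014 ]
bed [0.4888 0.0206 0.014 ]
[[ 0.8953  0.4456 -0.0004]
 [ 0.4456 -0.8952  0.0015]
 [ 0.0003 -0.0016 -1.    ]]
```

View pics/crop2.png

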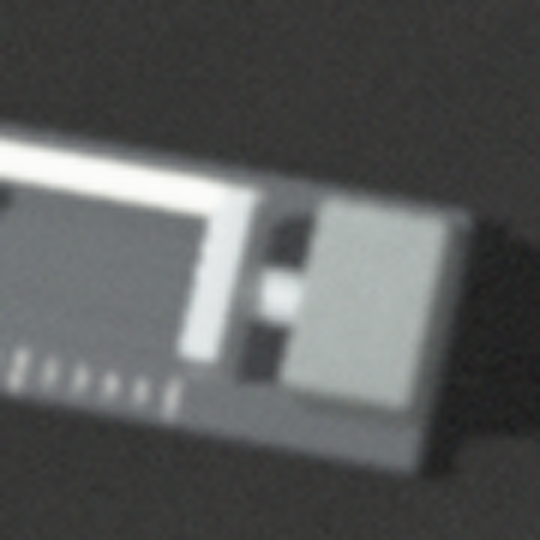

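```bash
python3 - <<'E'
from h import *
np.set_printoptions(precision=4,suppress=True)
P=[onz('top',195+u/6,195+v/6,.042)[:2] for u,v in[(216,193),(178,358),(260,192),(218,361)]]
print(np.array(P)); f=(P[0]+P[1])/2; print('face',f,'w',np.linalg.norm(P[0]-P[1]),'th',(P[2]-P[0]))
post=np.array([.5592,.2022]);
d=P[0]-P[1];print('ang anvil x',np.degrees(np.arctan2(d[1],d[0])));e=post-f;print('axis',np.degrees(np.arctan2(e[0],e[1])),np.linalg.norm(e)-.037)
# jaw top front edge from crop1
Q=[onz('top',115+u/5,195+v/5,.042)[:2] for u,v in[(272,98),(240,235)]];print('jaw',Q)
y=e/np.linalg.norm(e);x=np.array([y[1],-y[0]]);print('y',y,'x',x)
o=get_obs();R=rot(o)
print('local shaft neck', local([.4612,-.2545,.05],o), 'yaw',np.degrees(np.arctan2(R[1,0],R[0,0])))
E
```

```text
[[0.5511 0.0691]
 [0.509  0.0776]
 [0.5511 0.0581]
 [0.5081 0.0677]]
face [0.5301 0.0734] w 0.04289748835482592 th [ 0.0001 -0.011 ]
ang anvil x -11.35699024855482
axis 12.747353466044922 0.09509244800930836
jaw [array([0.5724, 0.1625]), array([0.53, 0.17])]
y [0.2207 0.9754] x [ 0.9754 -0.2207]
local shaft neck [ 0.2993 -0.1409  0.1593] yaw 26.459380303458275
```

Measurements agree: the gap is 95 mm, the bed axis is tilted about 12°, and both views give the same shaft position. I'm moving toward it with the fingers closing across the bed direction.

arm_command:
  dp:
    - [0.2, -0.09, 0]
    - [0.4, -0.19, 0]
    - [0.6, -0.28, 0]
    - [0.8, -0.38, 0]
    - [1.0, -0.47, 0]
  turn:
    - [0, 0, -0.17]
    - [0, 0, -0.34]
    - [0, 0, -0.52]
    - [0, 0, -0.69]
    - [0, 0, -0.86]
  jaw: [0.5, 0.5, 0.5, 0.5, 0.5]

```text
time_s: 0.72
eef_pos: [0.4283, -0.2964, 0.2095]
eef_rot: [-0.0, 0.897, 0.442, -0.0]
wrist_force: [0.6, -1.1, -0.1]
opening: 0.502
grasp_force: 0.0
```

```bash
cat > go.py <<'E'
from h import *
import sys
np.set_printoptions(precision=4,suppress=True)
o=get_obs();p=[float(v) for v in sys.argv[1:4]];R=rot(o)
print('t',o['time_s'],'pos',o['eef_pos'],'units',local(p,o)/.25,'tool y deg',np.degrees(np.arctan2(R[1,1],R[0,1])),'open',o['opening'],'gf',o['grasp_force'],'F',o['wrist_force'],'zax',R[:,2],'q',o['q'])
E
python3 go.py .4612 -.2545 .1
```

```text
t 0.725 pos [ 0.4283 -0.2964  0.2095] units [0.213  0.0021 0.438 ] tool y deg -37.580943981349705 open 0.501888307842507 gf 0.0 F [ 0.5687 -1.14   -0.1335] zax [-0.0003  0.0004 -1.    ] q [-0.8335  0.0599  1.7416  0.0001  1.3405 -0.1776]
```

arm_command:
  dp:
    - [0.07, 0, 0.08]
    - [0.14, 0, 0.16]
    - [0.21, 0, 0.24]
    - [0.21, 0, 0.28]
    - [0.21, 0, 0.28]
  turn:
    - [0, 0, -0.25]
    - [0, 0, -0.5]
    - [0, 0, -0.75]
    - [0, 0, -0.85]
    - [0, 0, -0.85]
  jaw: [0.5, 0.5, 0.5, 0.5, 0.5]

```text
time_s: 1.35
eef_pos: [0.4591, -0.2558, 0.1385]
eef_rot: [-0.001, 0.778, 0.628, -0.0]
wrist_force: [-0.4, 0.5, 0.1]
opening: 0.5
grasp_force: 0.0
```

```bash
python3 go.py .4612 -.2545 .032; python3 - <<'E'
from h import *
o=get_obs();im=camera('wrist');cv2.imwrite('pics/w1.png',im)
M=np.eye(4)
c=get_calibration('wrist');m=np.linalg.inv(c['mount']);
for z in(.058,.0):
  q=m@np.r_[local([.4612,-.2545,z],o),1];u=c['camera_matrix']@q[:3];print(z,u[:2]/u[2])
E
```

```text
t 1.35 pos [ 0.4591 -0.2558  0.1385] units [0.0062 0.0082 0.4261] tool y deg -12.24342064378633 open 0.500333881256735 gf 0.0 F [-0.3543  0.4969  0.0966] zax [-0.0021  0.0019 -1.    ] q [-0.7343  0.1502  1.795  -0.0001  1.1992 -0.5206]
0.058 [332.08534526 235.62337339]
0.0 [331.51250321 211.89200248]
```

View pics/w1.png

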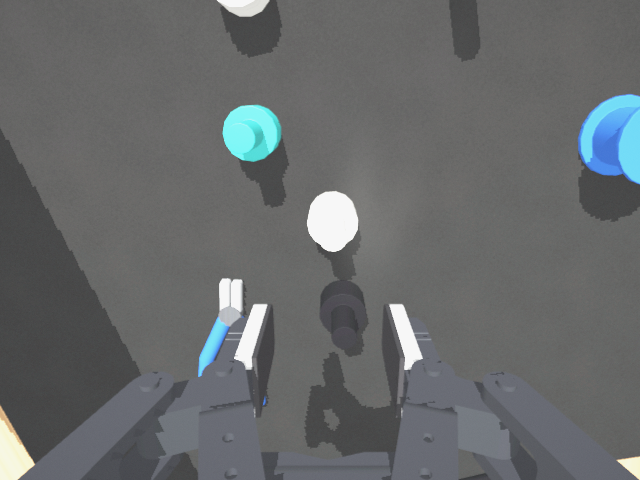

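The wrist view shows the white shaft at (333,220) with its neck top near (333,238), against a predicted (332,236). The black copy at (343,305) and the turquoise one at (250,135) are both clear of the finger path. Descending.

arm_command:
  dp:
    - [0.006, 0.008, 0.15]
    - [0.006, 0.008, 0.3]
    - [0.006, 0.008, 0.38]
    - [0.006, 0.008, 0.42]
    - [0.006, 0.008, 0.42]
  turn:
    - [0, 0, 0]
    - [0, 0, 0]
    - [0, 0, 0]
    - [0, 0, 0]
    - [0, 0, 0]
  jaw: [0.5, 0.5, 0.5, 0.5, 0.5]

```text
time_s: 2.02
eef_pos: [0.4621, -0.2559, 0.0349]
eef_rot: [-0.0, 0.779, 0.627, -0.0]
wrist_force: [-0.3, 0.4, -0.1]
opening: 0.498
grasp_force: 0.0
```

arm_command:
  dp:
    - [0, 0, 0]
    - [0, 0, 0]
    - [0, 0, 0]
    - [0, 0, 0]
    - [0, 0, 0]
  turn:
    - [0, 0, 0]
    - [0, 0, 0]
    - [0, 0, 0]
    - [0, 0, 0]
    - [0, 0, 0]
  jaw: [0.3, 0.1, 0, 0, 0]

```text
time_s: 2.65
eef_pos: [0.4628, -0.2564, 0.0361]
eef_rot: [0.001, 0.778, 0.628, 0.0]
wrist_force: [-1.6, 0.4, 6.7]
opening: 0.14
grasp_force: 58.6
```

```bash
python3 go.py .5396 .1174 .15
```

```text
t 2.65 pos [ 0.4628 -0.2564  0.0361] units [ 1.5257 -0.0158 -0.4574] tool y deg -12.237593153643058 open 0.14005489042295777 gf 58.61710846424103 F [-1.6164  0.3638  6.7239] zax [ 0.0015 -0.0016 -1.    ] q [-0.7303  0.3072  1.8463 -0.0003  0.9859 -0.5166]
```

arm_command:
  dp:
    - [0, 0, -0.1]
    - [0, 0, -0.25]
    - [0, 0, -0.45]
    - [0, 0, -0.45]
    - [0, 0, -0.45]
  turn:
    - [0, 0, 0]
    - [0, 0, 0]
    - [0, 0, 0]
    - [0, 0, 0]
    - [0, 0, 0]
  jaw: [0, 0, 0, 0, 0]

```text
time_s: 3.28
eef_pos: [0.4618, -0.2553, 0.1469]
eef_rot: [-0.0, 0.778, 0.628, -0.0]
wrist_force: [-0.1, 0.1, -0.4]
opening: 0.139
grasp_force: 58.6
```

```bash
python3 go.py .5396 .1174 .15; python3 - <<'E'
from h import *
s=camera('scene');w=camera('wrist')
a=np.zeros((480,800,3),np.uint8)
a[:,:400]=w[:,120:520];a[:400,400:800]=cv2.resize(s[110:240,200:330],(400,400),interpolation=cv2.INTER_CUBIC)
cv2.imwrite('pics/held.png',a)
E
```

```text
t 3.275 pos [ 0.4618 -0.2553  0.1469] units [ 1.5231 -0.012  -0.012 ] tool y deg -12.241722851757896 open 0.13934759573808786 gf 58.624847531318665 F [-0.139   0.1332 -0.4289] zax [-0.0002  0.0002 -1.    ] q [-0.7302  0.1425  1.7851  0.      1.2142 -0.5166]
```

View pics/held.png

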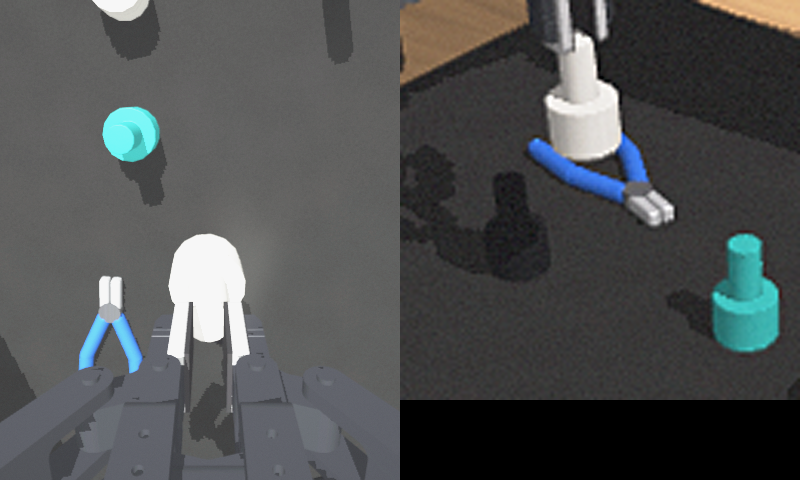

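The shaft is held upright by the neck, as the scene crop shows. Carrying it over the bed.

arm_command:
  dp:
    - [0.15, 0, 0]
    - [0.35, 0, 0]
    - [0.55, 0, 0]
    - [0.78, -0.005, 0]
    - [1.0, -0.01, 0]
  turn:
    - [0, 0, 0]
    - [0, 0, 0]
    - [0, 0, 0]
    - [0, 0, 0]
    - [0, 0, 0]
  jaw: [0, 0, 0, 0, 0]

```text
time_s: 4.0
eef_pos: [0.5118, -0.0088, 0.1457]
eef_rot: [-0.001, 0.779, 0.628, -0.001]
wrist_force: [0.8, -0.6, -0.9]
opening: 0.137
grasp_force: 58.6
```

arm_command:
  dp:
    - [0.2, 0, 0]
    - [0.38, 0, 0]
    - [0.52, 0, 0]
    - [0.52, 0, 0]
    - [0.52, 0, 0]
  turn:
    - [0, 0, 0]
    - [0, 0, 0]
    - [0, 0, 0]
    - [0, 0, 0]
    - [0, 0, 0]
  jaw: [0, 0, 0, 0, 0]

```text
time_s: 4.62
eef_pos: [0.5393, 0.1159, 0.146]
eef_rot: [-0.001, 0.778, 0.628, -0.001]
wrist_force: [-0.7, -0.7, -1.3]
opening: 0.138
grasp_force: 58.7
```

```bash
python3 go.py .5396 .1174 .055;python3 - <<'E'
from h import *
s=camera('scene');w=camera('top')
a=np.zeros((600,800,3),np.uint8)
a[:400,:400]=cv2.resize(w[190:290,110:210+0],(400,400));a[:600,400:800]=cv2.resize(s[210:450,360:520],(400,600),interpolation=cv2.INTER_CUBIC)
a[:400,:400]=cv2.resize(w[150:310,120:280],(400,400))
cv2.imwrite('pics/over.png',a)
E
```

```text
t 4.625 pos [0.5393 0.1159 0.146 ] units [0.0066 0.0008 0.3639] tool y deg -12.218790254168715 open 0.1381232508868478 gf 58.65275859832764 F [-0.6574 -0.7189 -1.2846] zax [-0.0025 -0.0004 -1.    ] q [-0.0033  0.197   1.7238 -0.0005  1.2233  0.2101]
```

View pics/over.png

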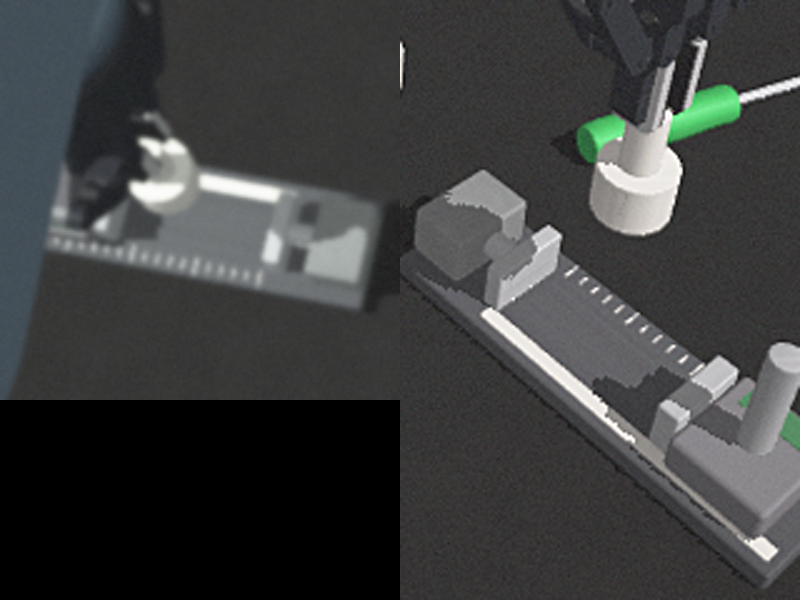

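Both views show the shaft over the middle of the gap, clear of both plates. Lowering it.

arm_command:
  dp:
    - [0.007, 0, 0.12]
    - [0.007, 0, 0.24]
    - [0.007, 0, 0.32]
    - [0.007, 0, 0.35]
    - [0.007, 0, 0.35]
  turn:
    - [0, 0, 0]
    - [0, 0, 0]
    - [0, 0, 0]
    - [0, 0, 0]
    - [0, 0, 0]
  jaw: [0, 0, 0, 0, 0]

```text
time_s: 5.35
eef_pos: [0.5405, 0.1173, 0.0597]
eef_rot: [-0.0, 0.779, 0.627, -0.0]
wrist_force: [-0.4, -0.5, -0.3]
opening: 0.138
grasp_force: 58.7
```

arm_command:
  dp:
    - [0, 0, 0.01]
    - [0, 0, 0.02]
    - [0, 0, 0.03]
    - [0, 0, 0.03]
  turn:
    - [0, 0, 0]
    - [0, 0, 0]
    - [0, 0, 0]
    - [0, 0, 0]
  jaw: [0, 0, 0, 0]

```text
time_s: 5.85
eef_pos: [0.5404, 0.118, 0.0522]
eef_rot: [-0.0, 0.778, 0.628, -0.0]
wrist_force: [0.3, -0.8, -1.2]
opening: 0.132
grasp_force: 58.7
```

arm_command:
  dp:
    - [0, 0, 0.004]
    - [0, 0, 0.008]
    - [0, 0, 0.008]
  turn:
    - [0, 0, 0]
    - [0, 0, 0]
    - [0, 0, 0]
  jaw: [0, 0, 0]

```text
time_s: 6.22
eef_pos: [0.5405, 0.118, 0.0502]
eef_rot: [-0.0, 0.778, 0.628, -0.0]
wrist_force: [-0.0, 0.3, -1.1]
opening: 0.134
grasp_force: 58.7
```

arm_command:
  dp:
    - [0, 0, 0.004]
    - [0, 0, 0.008]
    - [0, 0, 0.008]
  turn:
    - [0, 0, 0]
    - [0, 0, 0]
    - [0, 0, 0]
  jaw: [0, 0, 0]

```text
time_s: 6.6
eef_pos: [0.5406, 0.118, 0.0483]
eef_rot: [-0.0, 0.778, 0.628, 0.0]
wrist_force: [-0.2, -0.1, -0.4]
opening: 0.138
grasp_force: 58.9
```

arm_command:
  dp:
    - [0, 0, 0.004]
    - [0, 0, 0.006]
    - [0, 0, 0.006]
  turn:
    - [0, 0, 0]
    - [0, 0, 0]
    - [0, 0, 0]
  jaw: [0, 0, 0]

```text
time_s: 6.98
eef_pos: [0.5412, 0.1181, 0.0482]
eef_rot: [0.0, 0.778, 0.628, 0.0]
wrist_force: [-2.8, -0.2, 10.6]
opening: 0.138
grasp_force: 60.8
```

The shaft is on the bed: the wrist reads 10.6 N upward. Releasing and lifting.

arm_command:
  dp:
    - [0, 0, -0.004]
    - [0, 0, -0.004]
    - [0, 0, -0.004]
    - [0, 0, -0.004]
    - [0, 0, -0.004]
  turn:
    - [0, 0, 0]
    - [0, 0, 0]
    - [0, 0, 0]
    - [0, 0, 0]
    - [0, 0, 0]
  jaw: [0.2, 0.3, 0.45, 0.5, 0.5]

```text
time_s: 7.6
eef_pos: [0.5405, 0.1179, 0.0477]
eef_rot: [-0.0, 0.778, 0.628, -0.0]
wrist_force: [-0.3, -0.2, -0.2]
opening: 0.501
grasp_force: 0.0
```

arm_command:
  dp:
    - [0, 0, -0.05]
    - [0, 0, -0.15]
    - [0, 0, -0.3]
    - [0, 0, -0.45]
    - [0, 0, -0.45]
  turn:
    - [0, 0, 0]
    - [0, 0, 0]
    - [0, 0, 0]
    - [0, 0, 0]
    - [0, 0, 0]
  jaw: [0.5, 0.5, 0.5, 0.5, 0.5]

```text
time_s: 8.22
eef_pos: [0.5434, 0.118, 0.165]
eef_rot: [0.003, 0.778, 0.628, 0.003]
wrist_force: [0.8, -0.6, -0.2]
opening: 0.5
grasp_force: 0.0
```

```bash
python3 go.py .5592 .2022 .082;python3 - <<'E'
from h import *
s=camera('scene');w=camera('wrist')
a=np.zeros((600,800,3),np.uint8)
a[:300,:400]=cv2.resize(w,(400,300));a[:600,400:800]=cv2.resize(s[250:430,370:490],(400,600),interpolation=cv2.INTER_CUBIC)
cv2.imwrite('pics/placed.png',a)
E
```

```text
t 8.225 pos [0.5434 0.118  0.165 ] units [ 0.3418 -0.0123  0.3325] tool y deg -12.233820348410731 open 0.49979125380787326 gf 0.0 F [ 0.8053 -0.6299 -0.2003] zax [ 0.0082  0.     -1.    ] q [0.0004 0.1773 1.7056 0.     1.2505 0.2139]
```

View pics/placed.png

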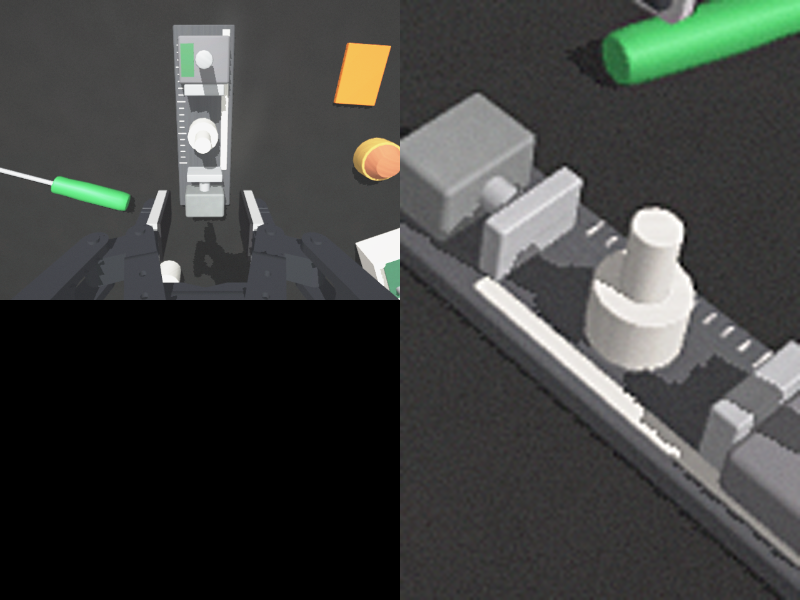

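The shaft stands upright and free between the jaws, and in the wrist view it is centred at column 203 of the half-size picture, with the jaws at 204. Next I'll push the post from behind with shut fingers.

arm_command:
  dp:
    - [0.12, 0, 0]
    - [0.26, 0, 0]
    - [0.4, 0, 0]
    - [0.48, -0.005, 0]
    - [0.48, -0.005, 0]
  turn:
    - [0, 0, 0]
    - [0, 0, 0]
    - [0, 0, 0]
    - [0, 0, 0]
    - [0, 0, 0]
  jaw: [0, 0, 0, 0, 0]

```text
time_s: 8.95
eef_pos: [0.564, 0.2363, 0.1591]
eef_rot: [-0.0, 0.778, 0.628, -0.001]
wrist_force: [0.7, -0.1, -0.4]
opening: -0.002
grasp_force: 0.0
```

```bash
python3 go.py .5666 .2364 .06
```

```text
t 8.95 pos [0.564  0.2363 0.1591] units [0.0031 0.0107 0.3965] tool y deg -12.12821023424259 open -0.0018579273329755962 gf 0.0 F [ 0.6785 -0.1134 -0.399 ] zax [-0.0019 -0.0005 -1.    ] q [ 0.2029  0.3091  1.5566 -0.0001  1.278   0.4146]
```

arm_command:
  dp:
    - [0.003, 0.01, 0.13]
    - [0.003, 0.01, 0.26]
    - [0.003, 0.01, 0.36]
    - [0.003, 0.01, 0.39]
    - [0.003, 0.01, 0.39]
  turn:
    - [0, 0, 0]
    - [0, 0, 0]
    - [0, 0, 0]
    - [0, 0, 0]
    - [0, 0, 0]
  jaw: [0, 0, 0, 0, 0]

```text
time_s: 9.57
eef_pos: [0.5673, 0.235, 0.0627]
eef_rot: [-0.0, 0.779, 0.627, -0.0]
wrist_force: [-0.1, -0.4, 0.9]
opening: -0.004
grasp_force: 0.0
```

arm_command:
  dp:
    - [-0.02, 0, 0]
    - [-0.04, 0, 0]
    - [-0.06, 0, 0]
    - [-0.08, 0, 0]
    - [-0.1, 0, 0]
  turn:
    - [0, 0, 0]
    - [0, 0, 0]
    - [0, 0, 0]
    - [0, 0, 0]
    - [0, 0, 0]
  jaw: [0, 0, 0, 0, 0]

```text
time_s: 10.2
eef_pos: [0.5628, 0.2124, 0.0635]
eef_rot: [-0.0, 0.778, 0.628, 0.002]
wrist_force: [1.3, 5.5, 1.1]
opening: 0.002
grasp_force: 3.2
```

arm_command:
  dp:
    - [-0.02, 0, 0]
    - [-0.04, 0, 0]
    - [-0.06, 0, 0]
    - [-0.08, 0, 0]
    - [-0.1, 0, 0]
  turn:
    - [0, 0, 0]
    - [0, 0, 0]
    - [0, 0, 0]
    - [0, 0, 0]
    - [0, 0, 0]
  jaw: [0, 0, 0, 0, 0]

```text
time_s: 10.82
eef_pos: [0.5576, 0.1881, 0.0636]
eef_rot: [-0.0, 0.778, 0.628, 0.002]
wrist_force: [1.6, 7.1, 0.0]
opening: 0.001
grasp_force: 3.5
```

```bash
python3 - <<'E'
from h import *
s=camera('scene')
cv2.imwrite('pics/push.png',cv2.resize(s[250:430,370:550],(600,600),interpolation=cv2.INTER_CUBIC))
E
```

```text
(no output)
```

View pics/push.png

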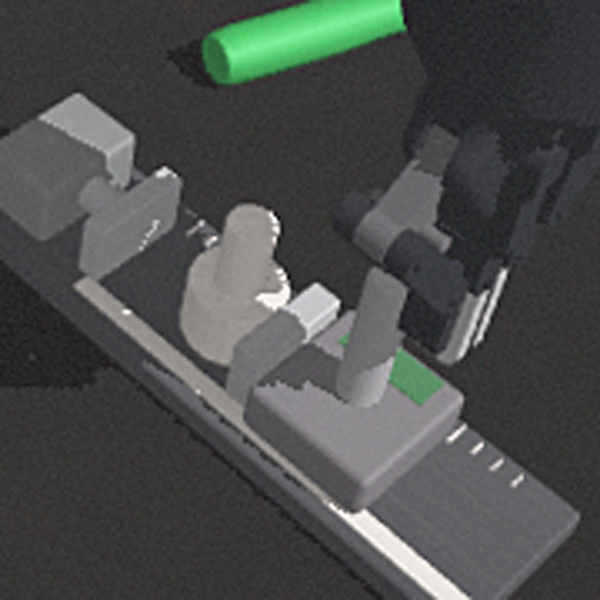

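The jaw is sliding and is about to meet the shaft. The post top is at crop (387,272), which is scene (486,331.6).

```bash
python3 - <<'E'
from h import *
p=onz('scene',486.1,332,.096);o=get_obs();y=np.array([.21,.978])
f=np.array([.5301,.0734]);print(p,'gap',(p[:2]-f)@y-.037,'tcp-post',(o['eef_pos'][:2]-p[:2])@y)
E
```

```text
[0.5545269  0.16843866 0.096     ] gap 0.06107746205452256 tcp-post 0.019331355938155364
```

arm_command:
  dp:
    - [-0.02, 0, 0]
    - [-0.04, 0, 0]
    - [-0.06, 0, 0]
    - [-0.08, 0, 0]
    - [-0.08, 0, 0]
  turn:
    - [0, 0, 0]
    - [0, 0, 0]
    - [0, 0, 0]
    - [0, 0, 0]
    - [0, 0, 0]
  jaw: [0, 0, 0, 0, 0]

```text
time_s: 11.5
eef_pos: [0.5533, 0.168, 0.0635]
eef_rot: [-0.0, 0.779, 0.628, 0.001]
wrist_force: [1.3, 4.3, 0.3]
opening: -0.0
grasp_force: 2.3
```

arm_command:
  dp:
    - [-0.008, 0, 0]
    - [-0.016, 0, 0]
    - [-0.024, 0, 0]
    - [-0.024, 0, 0]
  turn:
    - [0, 0, 0]
    - [0, 0, 0]
    - [0, 0, 0]
    - [0, 0, 0]
  jaw: [0, 0, 0, 0]

```text
time_s: 12.0
eef_pos: [0.5521, 0.1625, 0.0635]
eef_rot: [-0.0, 0.778, 0.628, 0.002]
wrist_force: [1.5, 5.7, 0.2]
opening: 0.001
grasp_force: 2.9
```

arm_command:
  dp:
    - [-0.008, 0, 0]
    - [-0.016, 0, 0]
  turn:
    - [0, 0, 0]
    - [0, 0, 0]
  jaw: [0, 0]

```text
time_s: 12.25
eef_pos: [0.5514, 0.159, 0.0635]
eef_rot: [-0.0, 0.778, 0.628, 0.002]
wrist_force: [2.6, 7.9, -0.0]
opening: 0.0
grasp_force: 4.1
```

```bash
python3 - <<'E'
from h import *
o=get_obs();s=camera('scene');y=np.array([.21,.978]);print(o['eef_pos'],o['wrist_force'], 'gap est',(o['eef_pos'][:2]-[.5301,.0734])@y-.0193-.037)
cv2.imwrite('pics/push2.png',cv2.resize(s[250:390,370:510],(600,600),interpolation=cv2.INTER_CUBIC))
E
```

```text
[0.55136112 0.15898863 0.06354598] [ 2.59950201  7.93694144 -0.0133506 ] gap est 0.03187051985560419
```

View pics/push2.png

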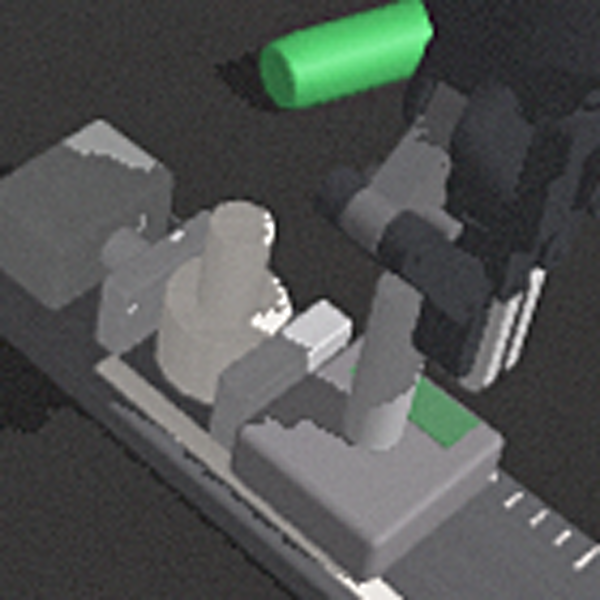

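The shaft is between the jaw and the anvil and close to clamped. One small push more, reading the force.

arm_command:
  dp:
    - [-0.006, 0, 0]
    - [-0.012, 0, 0]
    - [-0.012, 0, 0]
    - [-0.012, 0, 0]
  turn:
    - [0, 0, 0]
    - [0, 0, 0]
    - [0, 0, 0]
    - [0, 0, 0]
  jaw: [0, 0, 0, 0]

```text
time_s: 12.8
eef_pos: [0.5508, 0.1563, 0.0636]
eef_rot: [-0.0, 0.778, 0.628, 0.002]
wrist_force: [1.6, 9.2, -0.8]
opening: -0.001
grasp_force: 4.3
```

```bash
python3 - <<'E'
from h import *
o=get_obs();s=camera('scene');y=np.array([.21,.978]);print(o['eef_pos'],o['wrist_force'], 'gap est',(o['eef_pos'][:2]-[.5301,.0734])@y-.0193-.037)
# anvil far/near top corner shift: expected px per mm of push
c=get_calibration('scene')
def pr(X): q=c['camera_matrix']@(c['R']@X+c['t']);return q[:2]/q[2]
A=np.array([.5511,.0691,.030]);d=np.array([.21,.978,0]);print('corner',pr(A+[0,0,.012]),'px for -5mm',pr(A-d*.005)-pr(A))
g=lambda im:cv2.createCLAHE(4,(16,16)).apply(cv2.cvtColor(im,cv2.COLOR_BGR2GRAY))
s0=cv2.imread('pics/scene0.png')
# anvil silhouette's near vertical edge: column of strongest gradient per row
u,v=pr(A)
for n,im in(('0',s0),('now',s)):
    for r in range(int(v)-2,int(v)+5,2):
        G=cv2.GaussianBlur(cv2.cvtColor(im,cv2.COLOR_BGR2GRAY),(3,3),0)[r,int(u)-12:int(u)+8].astype(int);print(n,r,int(u)-12,G)
E
```

```text
[0.55083281 0.15630488 0.06357085] [ 1.62338783  9.18566724 -0.82558313] gap est 0.029134861454228007
corner [402.28760431 318.76141066] px for -5mm [-2.89239772 -2.40835964]
0 323 389 [ 62  61  61  61  69  90 109 114 114 114 128 160 184 188 185 184 183 181
 180 180]
0 325 389 [ 61  61  61  61  72  96 112 114 112 114 135 167 185 185 182 181 181 181
 183 185]
0 327 389 [ 63  63  61  62  79 104 114 113 113 120 145 173 183 183 182 183 185 184
 178 160]
0 329 389 [ 84  75  67  67  84 108 116 113 112 125 155 181 187 186 185 192 181 139
 111 102]
now 323 389 [ 61  71  94 111 114 113 113 119 142 155 131 114 115 115 116 117 121 129
 133 137]
now 325 389 [ 62  75  99 113 114 114 113 115 124 129 120 115 117 119 117 111 116 128
 134 135]
now 327 389 [ 64  80 106 117 116 114 116 118 117 116 119 119 109  94  82  84 108 129
 133 135]
now 329 389 [ 61  65  76  93 107 114 118 121 118 109  95  82  72  64  63  81 114 132
 135 136]
```

The anvil's edge moved about 2.9 px, which is about 5 mm of push. The 9.3 N wrist force agrees with that: 6 N friction plus about 3 N of spring. Backing off.

arm_command:
  dp:
    - [0.02, 0, 0]
    - [0.05, 0, 0]
    - [0.1, 0, 0]
    - [0.1, 0, -0.1]
    - [0.1, 0, -0.25]
  turn:
    - [0, 0, 0]
    - [0, 0, 0]
    - [0, 0, 0]
    - [0, 0, 0]
    - [0, 0, 0]
  jaw: [0, 0, 0, 0, 0]

```text
time_s: 13.48
eef_pos: [0.5539, 0.1796, 0.1245]
eef_rot: [-0.001, 0.778, 0.628, -0.002]
wrist_force: [0.3, -0.2, -0.4]
opening: -0.004
grasp_force: 0.0
```

arm_command:
  dp:
    - [0, 0, -0.1]
    - [0, 0, -0.3]
    - [0, 0, -0.4]
    - [0, 0, -0.4]
    - [0, 0, -0.4]
  turn:
    - [0, 0, 0]
    - [0, 0, 0]
    - [0, 0, 0]
    - [0, 0, 0]
    - [0, 0, 0]
  jaw: [0, 0, 0, 0, 0]

```text
time_s: 14.1
eef_pos: [0.5544, 0.1792, 0.2239]
eef_rot: [-0.001, 0.778, 0.628, -0.001]
wrist_force: [-0.4, 0.7, -0.7]
opening: 0.001
grasp_force: 0.0
```

```bash
python3 - <<'E'
from h import *
s=camera('scene');G=cv2.GaussianBlur(cv2.cvtColor(s,cv2.COLOR_BGR2GRAY),(3,3),0)
for r in(323,325,327):print(G[r,389:409])
m=(s.min(2)>165).astype(np.uint8)[285:350,400:450]
n,l,st,ce=cv2.connectedComponentsWithStats(m);print([(a.tolist(),c.round(1).tolist()) for a,c in zip(st[1:],ce[1:]) if a[4]>30])
print(get_obs()['wrist_force'],get_obs()['time_s'],get_obs()['eef_pos'])
E
```

```text
[ 62  72  95 112 114 112 115 134 167 186 174 141 117 113 115 117 122 127
 131 156]
[ 62  75  99 113 113 112 118 143 172 171 140 117 115 119 117 110 114 127
 132 132]
[ 63  79 104 115 114 113 124 156 179 162 129 115 108  94  81  82 107 129
 134 135]
[([9, 11, 41, 39, 553], [29.6, 29.4]), ([0, 26, 4, 12, 31], [1.0, 31.2]), ([7, 32, 12, 11, 58], [11.8, 36.7]), ([20, 49, 11, 12, 62], [26.0, 53.6]), ([0, 52, 12, 13, 38], [3.8, 58.6])]
[ 0.41026955 -0.08978262  0.1030619 ] 14.15 [0.55409031 0.17911536 0.2234255 ]
```

The anvil is still pushed back, with its edge unchanged at about column 391, and the arm is clear of everything. Handing in.

```bash
python3 -c "
from bench import *
print(hand_in())"
```

```text
the job is handed in; nothing more can be done
None
```

The shaft stands on its foot on the caliper bed, clamped with the anvil pushed back about 5 mm (about 3 N, from the anvil's shift in the image and the wrist force); the arm is clear, and the job was handed in at about 14 s, though the hand-in returned no verdict.

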